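# Pack the finishing kit and peel a clean tray for it

## Task

Make up the finishing kit: set the two loose amber bottles upright in the crate's two empty cells, one in each, without dropping them, and leave the flat wax tin between them where it is. Then peel the top tray off the clinging stack: lift it by its thumb tab so that this corner comes well up while the opposite corner stays down, and leave the other trays standing where they are. Finish while still holding the tray level just above the bottles (within a hand's breadth, touching none), centred on the crate and lined up with its long side, so that I can lay the brush in it.

Things in the scene. Friction and masses are not known exactly. Their poses are not given: they have to be found in the camera images.
- bottle1_mid (a point): Small amber glass bottle with a paper label and a black ribbed screw cap: body 50 mm in diameter, 105 mm tall in all, cap 28 mm in diameter over the top 21 mm, shoulder sloping in between 66 and 78 mm up; 0.10 to 0.21 kg. This point is on its axis half-way up (52.5 mm above its underside); z is its axis. Stands on the bench at the start; one of the two to be put in the crate.
- bottle2_mid (a point): Small amber glass bottle with a paper label and a black ribbed screw cap: body 50 mm in diameter, 105 mm tall in all, cap 28 mm in diameter over the top 21 mm, shoulder sloping in between 66 and 78 mm up; 0.10 to 0.21 kg. This point is on its axis half-way up (52.5 mm above its underside); z is its axis. The other of the two loose bottles, stands on the bench at the start.
- packed1: A bottle of the same kind already standing in a cell of the crate; its origin is the centre of its underside. Cap top 111 mm above the bench.
- packed2: A bottle of the same kind already standing in a cell of the crate; its origin is the centre of its underside. Cap top 111 mm above the bench.
- packed3: A bottle of the same kind already standing in a cell of the crate; its origin is the centre of its underside. Cap top 111 mm above the bench.
- packed4: A bottle of the same kind already standing in a cell of the crate; its origin is the centre of its underside. Cap top 111 mm above the bench.
- gap_a_floor (a point): Centre of the floor of one of the crate's two empty cells, 6 mm above the bench. The cell is 58 mm square inside, its axes are the crate's; either bottle may go in either empty cell. The dividers' tops are 50 mm above the bench.
- gap_b_floor (a point): Centre of the floor of one of the crate's two empty cells, 6 mm above the bench. The cell is 58 mm square inside, its axes are the crate's; either bottle may go in either empty cell. The dividers' tops are 50 mm above the bench.
- crate_mid (a point): Divided plywood crate fixed on the bench, 2 cells along its x by 3 along its y, 138 x 202 mm outside, outer walls 8 mm thick and 70 mm high, dividers 6 mm, cells spaced 64 mm. This point is the centre of its open top, 70 mm above the bench; x is its short side, y its long side, z up. Bottles standing in it reach 111 mm above the bench.
- tray_mid (a point): Centre of the top tray of the stack (grey formed plastic, 156 mm along x by 220 mm along y, 34 mm high, flared walls 3 mm thick, 8 mm flat rim, 30 mm chamfered corners; 0.13 to 0.18 kg), 17 mm above its underside; z up. It starts nested in the stack, its underside 60 mm and its rim 94 mm above the bench.
- tray_tab (a point): Centre of the top tray's thumb tab, an upright plate 34 mm wide and 4 mm thick that stands 20 mm above the rim at the chamfered corner -x +y. Axes are the tray's; the plate's faces look along its (-1,1,0) and (1,-1,0). The point is 10 mm above the rim, at (-67, 99) mm in x, y from the tray's centre; the tab's upper edge starts 114 mm above the bench.
- tray_heel (a point): Point at rim height outside the top tray's corner opposite its tab, (67, -99) mm from the tray's centre. When the tab is lifted the tray hinges on the stacking lug under this corner (lug foot 12 mm below the rim's top, at about (62, -94) mm).
- stack_heel (a point): Point fixed in the pile below that coincides with tray_heel while the top tray is nested. The top tray clings to the pile by springy clip lugs under the middle of each rim: raised at the tab it comes away bit by bit, with a pull of about 4 N over the first 6 mm and 3 N up to 25 mm. More than about 5 N at the tab starts to tip or lift the pile.
- stack_mid (a point): Middle of the pile below the top tray: five such trays as one loose piece, 0.71 to 0.83 kg, spaced 12 mm, every other one turned half round, 82 mm high to the rim; the point is 41 mm above the bench, axes as the top tray's at the start. The uppermost of the five has its tab at the opposite corner (+x -y), its edge 102 mm above the bench.
- wax_tin: Bystander, not to be disturbed: flat aluminium tin, 68 mm in diameter and 30 mm high, standing between the bottles; origin at the centre of its underside, loose.
Mind the look-alikes: they are no part of the job. Leave any pink look-alike of the part that bears bottle2_mid alone.

How it is judged:
On the way, in this order (a step that is already met when the one before it is completed fails the run):
1. both bottles stand upright and released in the crate's two empty cells, one in each (((horizontal distance between bottle1_mid and gap_a_floor below 0.015 m and horizontal distance between bottle2_mid and gap_b_floor below 0.015 m) or (horizontal distance between bottle1_mid and gap_b_floor below 0.015 m and horizontal distance between bottle2_mid and gap_a_floor below 0.015 m)) and height (world z) of each of bottle1_mid, bottle2_mid below 0.066 m and angle between each of bottle1_mid, bottle2_mid's own z axis and vertical below 0.12 rad and contact force between the fingers and bottle1 below 0.1 N and contact force between the fingers and bottle2 below 0.1 N), for 0.2 s.
2. the top tray is peeled: its tab corner is raised (tray tilted more than 0.07 rad against the stack) while its opposite corner is still within 20 mm of its place (angle between the z axis of tray_mid and the z axis of stack_mid, either way round above 0.07 rad and distance between tray_heel and stack_heel below 0.02 m and z of tray_tab in the frame of stack_mid above 0.075 m), for 0.05 s.
At the end, for the whole second after the job is handed in: All six bottles upright in the cells (within 15 mm of centre). Fingers hold the tray still: centre within 40 mm of the crate's in plan and 135 to 247 mm high, long side within 0.3 rad of the crate's, tilt under 0.2 rad, no bottle touched. Rest of the stack moved under 50 mm, tilt under 0.06 rad (all of step 1 and angle between each of packed1, packed2, packed3, packed4's own z axis and vertical below 0.12 rad and height (world z) of each of packed1, packed2, packed3, packed4 below 0.015 m and distance of each of packed1, packed2, packed3, packed4 from where it was at the start of the episode below 0.015 m and contact force between the fingers and tray above 1 N and horizontal distance between tray_mid and crate_mid below 0.04 m and angle between the x axis of tray_mid and the x axis of crate_mid, either way round below 0.3 rad and angle between tray_mid's own z axis and vertical below 0.2 rad and height (world z) of tray_mid between 0.135 and 0.247 m and contact force between tray and bottle1 below 0.1 N and contact force between tray and bottle2 below 0.1 N and contact force between tray and packed1 below 0.1 N and contact force between tray and packed2 below 0.1 N and contact force between tray and packed3 below 0.1 N and contact force between tray and packed4 below 0.1 N and linear speed of tray below 0.05 m/s and distance of stack_mid from where it was at the start of the episode below 0.05 m and angle between stack_mid's own z axis and vertical below 0.06 rad); the arm keeps its last pose, push and grip.
It fails at once if the rest of the stack is lifted, tipped or dragged away (distance of stack_mid from where it was at the start of the episode above 0.06 m or angle between stack_mid's own z axis and vertical above 0.2 rad).
It fails at once if a glass bottle is dropped or thrown (it moves faster than 0.6 m/s out of the fingers) ((linear speed of bottle1 above 0.6 m/s and contact force between the fingers and bottle1 below 0.05 N) or (linear speed of bottle2 above 0.6 m/s and contact force between the fingers and bottle2 below 0.05 N)).
It fails at once if the wax tin is pushed more than 30 mm (distance of wax_tin from where it was at the start of the episode above 0.03 m).
It also fails if it takes over 67 s, if anything falls off the work surface, if the arm or the gripper's body presses on something with over 40 N, if the wrist force passes 120 N, or if a joint passes its speed limit or range.

## Robot

A 6-joint arm with a two-finger parallel gripper is mounted at the origin on the work surface. World frame = base frame: x ahead of the robot, y to its left, z up, the work surface at z = 0. Lengths are in m, angles in rad, forces in N, time in s.
With the tool pointing down it reaches from about 0.375 to 0.975 m from the base axis. Payload 3.8 kg.
Tool frame: the origin (TCP) lies on the centre line of the jaws, within the pads' length; the fingertips stand ctrl.tip_reach ahead of it and the grasp point (between the pads) lies 2 mm behind it (ctrl.tip_reach is the distance from the TCP to the fingertips, in m); y points along the fingers, z is the direction in which the jaws open and shut, and the axes are right-handed (so a half turn about y gives the same grasp; the last joint's range is limited). The gripper opens to 85 mm and grips with 20 to 120 N. Pads are 22 mm wide; open, the fingers measure 114 mm over their backs; the gripper's body (76 mm by 85 mm) begins 54 mm behind the grasp point. The pads swing forward as they close: fully open they stand 13 mm farther back than shut.
Start: joints at [1.234, 0.264, 1.604, -0, 1.274, -0.037], TCP at [0.199, 0.645, 0.248] pointing down, gripper open.
Joint ranges: [-2.63, 2.63], [-0.94, 2.18], [0.31, 2.57], [-1.31, 4.45], [0, 2.66], [-2.55, 2.55]. Speed limits (rad/s): [2.57, 2.57, 3.14, 3.14, 3.14, 3.14].

## Interface

Orientations are given as a rotation vector (axis times angle).
In Python, from plant import ctrl gives the robot as it stands.
- The arm moves only by the tool drive_tool, never from a script. Its argument "deltas" is a list of rows, each an object with "offset": the shift along the tool's x, y, z in mm, a list of three; "delta_rot": the turn, a rotation vector about the tool's x, y, z in degrees, a list of three; "hand": the gripper's target within -1 to 1 (fully open at 1, half-way at 0, shut at -1). A call has 1 to 20 rows; each row shifts and turns the commanded pose from where the row before left it, along the tool's axes as they then stand; what a row does not reach is not made up. A row lasts 1/10 s, in which the tool goes at most 50 mm and 8.59 degrees, less where a joint would pass 70% of its speed; a pose out of reach is approached as far as the arm can. A call with a gripper value outside its range is refused whole. The fingers move at their own pace and stop on an object; the grip force is fixed at half the most. Time passes only in rows, so rows that do not move let the fingers close. It gives the time, the measured TCP pose, the force and the opening at its end, in the units of the state.
- ctrl.state(): the state, without advancing time (a new reading comes with each control period).
- ctrl.read_camera(name): name is "scene" or "top" or "wrist"; returns a dict with "frame" (400x640x3 uint8, red, green, blue), "fx", "fy", "cx", "cy" (pixels), "world_from_camera" (4x4, takes a point from camera to world coordinates); the wrist camera has in their place "T_tool_cam" (4x4, takes a point from camera to tool coordinates, whose origin is the TCP and whose axes are the tool frame's). Camera axes: x right, y down, z forward; pixel columns grow to the right and rows downward; lengths in m; the calibration is good to about 2 mm. A picture is of the moment at which its call begins: read the wrist's pose just before it. There is no depth.
- ctrl.sign_off(): hands the job in, once; it reports no verdict.
The state is a dict: "time_s": time; "joint_pos": joint angles; "qd": joint speeds; "effort": joint torques, N m; "tcp_pos": TCP position; "ee_rot": TCP orientation; "ft_force": force on the tool from outside, world axes, zero at the start; "torque": the same for the moment, N m; "gripper_width": finger opening in m.
Only numpy, scipy, OpenCV 4.12 (cv2) and the standard library are available. Lean on these libraries where they do the work, as an engineer would, in place of code of your own. Each camera call takes 0.05 s, during which the arm holds its last target. There are 200 camera calls.

## Working session

There is one attempt and no reset: what is moved stays moved. The work goes in short steps, Python scripts to look and compute and a tool call to move; the robot and the scene stay as the last step left them, time stands still between calls to the robot, and variables do not carry over. Pictures are saved under pics/ and viewed, about 8 in all and at most 12, crops included, and the job is handed in when it is done.

Besides the shell and the picture viewer there is one more tool, called after "Call:" by a JSON object that holds its "api" and its "payload", one argument or row to a line. drive_tool: Moves the arm, as the interface text tells. Its arguments: {"type":"object","properties":{"deltas":{"type":"array","items":{"type":"object","properties":{"offset":{"type":"array","items":{"type":"number"}},"delta_rot":{"type":"array","items":{"type":"number"}},"hand":{"type":"number"}}}}},"required":["deltas"]}

```bash
mkdir -p pics; ls; cat > h.py <<'E'
import numpy as np,cv2
from scipy.spatial.transform import Rotation as R
from plant import ctrl
def snap(n,f):
    s=ctrl.state(); d=ctrl.read_camera(n); im=cv2.cvtColor(np.asarray(d['frame']),cv2.COLOR_RGB2BGR)
    cv2.imwrite('pics/'+f+'.png',im)
    K=[d['fx'],d['fy'],d['cx'],d['cy']]
    if n=='wrist':
        T=np.eye(4);T[:3,:3]=R.from_rotvec(s['ee_rot']).as_matrix();T[:3,3]=s['tcp_pos'];T=T@np.array(d['T_tool_cam'])
    else: T=np.array(d['world_from_camera'])
    np.savez('pics/'+f+'.npz',K=K,T=T)
    return im
def ray(f,u,v):
    z=np.load('pics/'+f+'.npz');fx,fy,cx,cy=z['K'];T=z['T']
    return T[:3,3],T[:3,:3]@np.array([(u-cx)/fx,(v-cy)/fy,1])
def onz(f,u,v,h):
    o,d=ray(f,u,v); return o+d*(h-o[2])/d[2]
def proj(f,p):
    z=np.load('pics/'+f+'.npz');fx,fy,cx,cy=z['K'];T=z['T']
    c=T[:3,:3].T@(np.array(p)-T[:3,3]); return np.array([fx*c[0]/c[2]+cx,fy*c[1]/c[2]+cy])
E
python3 - <<'E'
from h import *
s=ctrl.state();print(s,ctrl.tip_reach)
print(R.from_rotvec(s['ee_rot']).as_matrix().round(3))
for n in('top','scene'):
    snap(n,n+'0');z=np.load(f'pics/{n}0.npz');print(z['K'],z['T'].round(3))
E
```

```text
pics
{'time_s': 0.0, 'joint_pos': array([ 1.23412745e+00,  2.64778525e-01,  1.60539956e+00,  9.77565576e-06,
        1.27368511e+00, -3.68816279e-02]), 'qd': array([ 0.00052684, -0.00097856, -0.00083075,  0.00026174,  0.00030529,
        0.00063401]), 'effort': array([-1.28837371e-03, -5.15119600e+01, -3.67314398e+01, -4.69263796e-04,
        1.31767098e-02, -3.57727254e-05]), 'tcp_pos': array([0.19909425, 0.64423669, 0.24693108]), 'ee_rot': array([-1.56019191,  0.23570665, -0.23502766]), 'ft_force': array([-0.1749428 , -0.63148871, -0.61029548]), 'torque': array([-0.06255939,  0.03693386, -0.04465729]), 'gripper_width': 0.08526737608567848} 0.017
[[ 0.955 -0.001  0.295]
 [-0.295 -0.002  0.955]
 [-0.    -1.    -0.002]]
[396.21876308 396.21876308 311.87003749 209.41464381] [[-0.003 -0.994  0.112  0.418]
 [-1.     0.006  0.03  -0.016]
 [-0.03  -0.112 -0.993  1.155]
 [ 0.     0.     0.     1.   ]]
[406.15994089 406.15994089 313.48793675 197.69996857] [[ 0.732  0.506 -0.457  0.96 ]
 [ 0.682 -0.529  0.506 -0.457]
 [ 0.014 -0.681 -0.732  0.76 ]
 [ 0.     0.     0.     1.   ]]
```

View pics/top0.png

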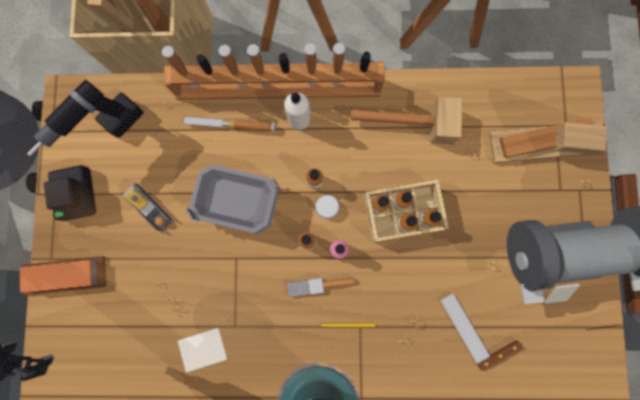

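View pics/scene0.png

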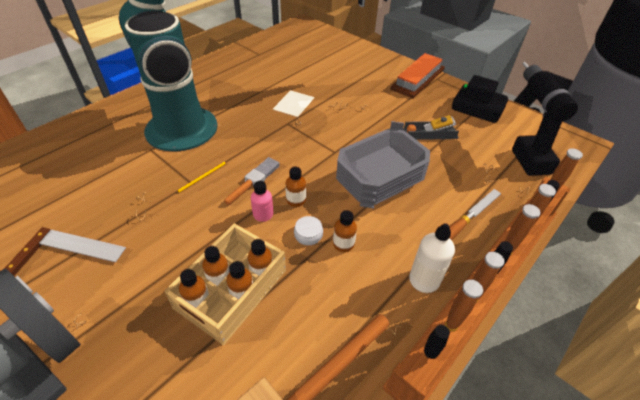

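Top view: amber bottles at (314,176) and (306,240); pink look-alike at (339,249), to be left; white bottle at (297,110) is another candidate to ignore. Tin at (327,207), crate around (407,211) with empties near (430,194) and (383,225), tray stack at (235,200). Close crop to check.

```bash
python3 - <<'E'
from h import *
a=cv2.imread('pics/top0.png')[150:260,180:455];b=cv2.imread('pics/scene0.png')
a=cv2.resize(a,None,fx=2.9,fy=2.9,interpolation=cv2.INTER_CUBIC)
b=cv2.resize(b[120:340,160:440],None,fx=1.25,fy=1.25)
c=np.zeros((a.shape[0]+b.shape[0],800,3),np.uint8);c[:a.shape[0],:a.shape[1]]=a;c[a.shape[0]:,:b.shape[1]]=b;cv2.imwrite('pics/crop1.png',c);print(c.shape)
for n in('top','scene'):
    im=cv2.imread(f'pics/{n}0.png');m=(im.max(2)<55).astype(np.uint8)
    k,_,st,ce=cv2.connectedComponentsWithStats(m)
    for i in range(1,k):
        if 8<st[i,4]<400: print(n,st[i],ce[i].round(1),onz(n+'0',*ce[i],.105)[:2].round(3))
E
```

```text
(594, 800, 3)
top [632   0   8  12  48] [636.6   3.7] [ 1.102 -0.883]
top [361  53   9  19 120] [364.6  61.6] [ 0.948 -0.132]
top [198  55  13  19 140] [204.2  63.7] [0.95  0.317]
top [280  54   9  18 122] [283.9  62.4] [0.95  0.092]
top [292  94   7   9  47] [295.1  97.6] [0.847 0.061]
top [58 97 12 12 24] [ 64.3 102.6] [0.842 0.71 ]
top [ 31 102  10  18 135] [ 36.4 110.6] [0.82  0.788]
top [ 52 110   6   6  10] [ 54.4 112.6] [0.814 0.736]
top [311 171   7   8  48] [314.  174.2] [0.631 0.009]
top [ 27 173   9  19 131] [ 31.2 181.5] [0.618 0.787]
top [403 193   8   9  56] [406.6 197. ] [ 0.568 -0.237]
top [379 197   9   9  54] [383.1 201.1] [ 0.557 -0.174]
top [ 53 206   9   5  29] [ 57.5 208. ] [0.544 0.708]
top [431 212   9   9  61] [435.  216.3] [ 0.516 -0.31 ]
top [ 58 217   7   2   9] [ 61.3 217.7] [0.518 0.696]
top [407 217   9   8  56] [411.2 220.6] [ 0.505 -0.247]
top [303 236   7   8  43] [306.  239.6] [0.456 0.031]
top [337 246   6   6  31] [339.6 248.5] [ 0.432 -0.057]
top [635 269   5   6  18] [637.7 272. ] [ 0.37  -0.818]
top [623 274  11  29 178] [627.1 288.8] [ 0.327 -
[... 620 characters left out ...]
 [0.627 0.378]
scene [290 168  11  12 111] [295.  173.3] [0.467 0.022]
scene [254 181  12  13 118] [259.4 187.2] [ 0.441 -0.065]
scene [548 180  11  10  57] [554.2 183.7] [0.922 0.411]
scene [340 211  14  14 148] [346.2 217.6] [0.64  0.001]
scene [436 225  14  15 169] [442.7 232.4] [0.81  0.108]
scene [252 240  13  15 162] [257.8 247.1] [ 0.563 -0.178]
scene [496 242  17  20 185] [504.6 249.4] [0.921 0.155]
scene [205 247  14  16 173] [211.6 254.2] [ 0.51  -0.251]
scene [230 262  14  16 191] [236.6 269.6] [ 0.573 -0.241]
scene [181 270  15  17 203] [188.  277.6] [ 0.521 -0.314]
scene [ 49 340  30  22 264] [ 64.2 350.6] [ 0.49  -0.531]
scene [ 50 389  15  11  39] [ 56.7 394.4] [ 0.548 -0.568]
```

View pics/crop1.png

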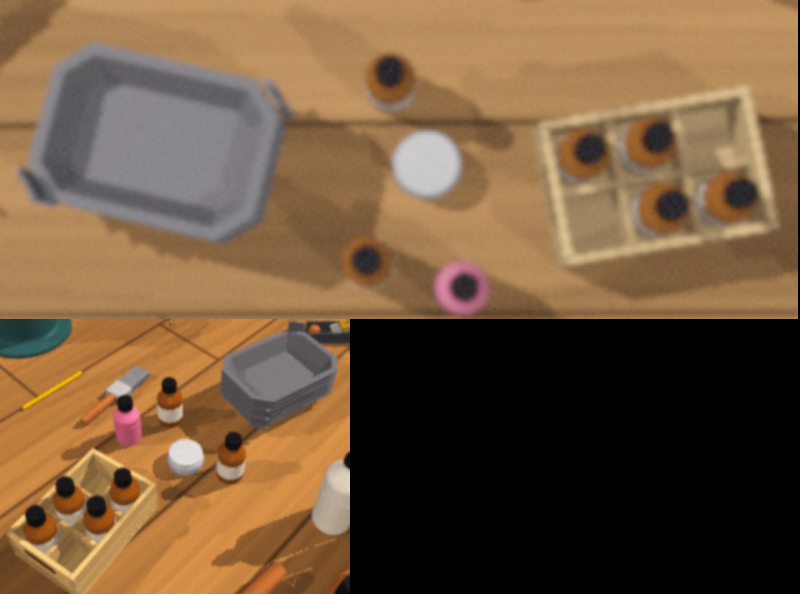

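Confirmed: both targets are amber (crop (390,72), (366,260)), pink at (464,287) is the decoy. Two tabs show on the stack (crop (278,98) and (38,187)), and I need a close look to tell which is on top. Next I move above the stack with the wrist camera.

```bash
cat >> h.py <<'E'
def plan(p,yaw=None):
    """yaw = world angle of tool z (opening), mod pi. prints tool-frame offset (mm), turn (deg) about tool y"""
    s=ctrl.state();M=R.from_rotvec(s['ee_rot']).as_matrix()
    print('t',round(s['time_s'],2),'tcp',np.round(s['tcp_pos'],4),'yaw',np.degrees(np.arctan2(M[1,2],M[0,2])).round(1),'w',round(s['gripper_width'],4),'F',np.round(s['ft_force'],1),'j',np.round(s['joint_pos'],2))
    o=M.T@(np.array(p)-s['tcp_pos'])*1000; print(' offset',o.round(1))
    if yaw is not None:
        d=np.degrees(yaw-np.arctan2(M[1,2],M[0,2])); d=(d+90)%180-90; print(' turn about tool y',(-d).round(1))
E
python3 - <<'E'
from h import *
plan([.48,.2,.42]); print(np.array(ctrl.read_camera('wrist')['T_tool_cam']).round(3))
E
```

```text
t 0.1 tcp [0.1992 0.6443 0.247 ] yaw 72.8 w 0.0857 F [-0.2  0.1  0.6] j [ 1.23  0.26  1.61 -0.    1.27 -0.04]
 offset [ 399.5 -172.2 -341.9]
[[-0.001  0.949  0.316 -0.081]
 [-0.001 -0.316  0.949 -0.126]
 [ 1.     0.001  0.001  0.   ]
 [ 0.     0.     0.     1.   ]]
```

Call:
{"api": "drive_tool", "payload": {
  "deltas": [
    {"offset":[33,-14,-28],"delta_rot":[0,0,0],"hand":1},
    {"offset":[33,-14,-28],"delta_rot":[0,0,0],"hand":1},
    {"offset":[33,-14,-28],"delta_rot":[0,0,0],"hand":1},
    {"offset":[33,-14,-28],"delta_rot":[0,0,0],"hand":1},
    {"offset":[33,-14,-28],"delta_rot":[0,0,0],"hand":1},
    {"offset":[33,-14,-28],"delta_rot":[0,0,0],"hand":1},
    {"offset":[33,-14,-28],"delta_rot":[0,0,0],"hand":1},
    {"offset":[33,-14,-28],"delta_rot":[0,0,0],"hand":1},
    {"offset":[33,-14,-28],"delta_rot":[0,0,0],"hand":1},
    {"offset":[33,-14,-28],"delta_rot":[0,0,0],"hand":1},
    {"offset":[33,-14,-28],"delta_rot":[0,0,0],"hand":1},
    {"offset":[33,-14,-28],"delta_rot":[0,0,0],"hand":1},
    {"offset":[0,0,0],"delta_rot":[0,0,0],"hand":1}
  ]
}}

```text
time_s: 1.45
tcp_pos: [0.4813, 0.203, 0.4184]
ee_rot: [-1.558, 0.237, -0.243]
ft_force: [-0.2, 0.8, 0.5]
gripper_width: 0.0856
```

```bash
python3 - <<'E'
from h import *
snap('wrist','w1');z=np.load('pics/w1.npz');print(z['K'],z['T'].round(3))
im=cv2.imread('pics/w1.png');m=(im.max(2)<55).astype(np.uint8)
k,_,st,ce=cv2.connectedComponentsWithStats(m)
for i in range(1,k):
  if 60<st[i,4]<2000: print(st[i],ce[i].round(1),onz('w1',*ce[i],.103)[:2].round(4))
plan([.631,.008,.2],None)
E
```

```text
[310.27507329 310.27507329 312.73388756 199.74636789] [[ 0.3    0.904  0.306  0.404]
 [ 0.954 -0.284 -0.095  0.228]
 [ 0.001  0.32  -0.947  0.544]
 [ 0.     0.     0.     1.   ]]
[465 103  40  22 101] [482.9 112.4] [0.4954 0.4441]
[470 140  47  27  65] [494.8 153.9] [0.5581 0.4528]
[186 164  22  20 324] [196.4 173.9] [0.4571 0.0337]
[123 167  23  19 347] [134.  176.1] [ 0.4328 -0.0546]
[ 35 245  26  20 368] [ 47.2 254.4] [ 0.5067 -0.2475]
[  4 261  27  20 364] [ 17.2 270.4] [ 0.5175 -0.3103]
[ 94 260  23  20 329] [104.8 269.7] [ 0.5589 -0.1741]
[ 63 275  24  21 332] [ 74.1 285. ] [ 0.5695 -0.2369]
t 1.5 tcp [0.4798 0.2049 0.4172] yaw 72.6 w 0.0852 F [-0.   0.5 -0.9] j [ 0.36 -0.09  1.68 -0.    1.55 -0.91]
 offset [ 202.9  217.4 -142.8]
```

View pics/w1.png

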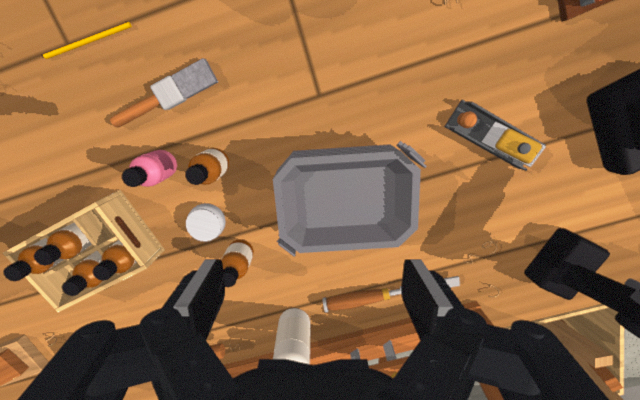

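The wrist view agrees with the top view within about 2 mm. Tabs are at (410,153) and (287,246). I'll measure the rim and both tabs with an enlarged crop.

```bash
python3 - <<'E'
from h import *
a=cv2.imread('pics/w1.png')[130:265,262:440];b=cv2.imread('pics/top0.png')[155:245,180:290]
c=np.vstack([cv2.resize(a,(510,387)),np.zeros((3,510,3),np.uint8)]);
f=cv2.resize(b,(290,237),interpolation=cv2.INTER_CUBIC)
o=np.zeros((390,800,3),np.uint8);o[:,:510]=c;o[:237,510:]=f;cv2.imwrite('pics/crop2.png',o)
# grey mask, rim outline
for n in('w1','top0'):
    im=cv2.imread(f'pics/{n}.png');h=cv2.cvtColor(im,cv2.COLOR_BGR2HSV)
    m=((h[...,1]<50)&(h[...,2]>60)).astype(np.uint8)
    m=cv2.morphologyEx(m,cv2.MORPH_OPEN,np.ones((3,3)))
    k,l,st,ce=cv2.connectedComponentsWithStats(m)
    u,v=proj(n,[.52,.21,.08]).astype(int) if n=='w1' else (235,200)
    i=l[v,u];cn=cv2.findContours((l==i).astype(np.uint8),0,2)[0][0]
    pts=np.array([onz(n,*p[0],.094)[:2] for p in cn],np.float32)
    r=cv2.minAreaRect(pts*1000);print(n,u,v,st[i],r)
E
```

```text
w1 323 174 [  273   145   147   110 13789] ((567.789306640625, 230.94305419921875), (220.70309448242188, 167.7625732421875), 76.36522674560547)
top0 235 200 [ 188  165   90   68 4512] ((567.6842041015625, 228.92819213867188), (227.527587890625, 158.62925720214844), 76.40665435791016)
```

View pics/crop2.png

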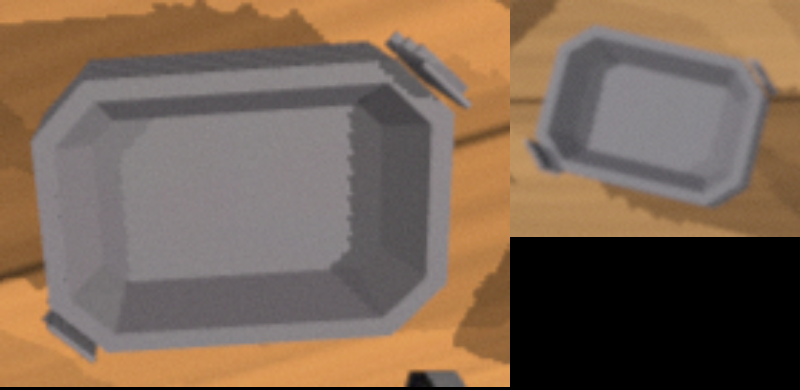

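```bash
python3 - <<'E'
from h import *
c=np.array([.568,.229]);a=np.radians(-13.6);Q=np.array([[np.cos(a),-np.sin(a)],[np.sin(a),np.cos(a)]])
for nm,xy,zs in(('tab',(-67,99),(.114,.104)),('low',(67,-99),(.102,)),('rimc',(63,95),(.094,)),('rim+y',(0,110),(.094,)),('rim+x',(78,0),(.094,)),('rim-y',(0,-110),(.094,)),('rim-x',(-78,0),(.094,))):
    for z in zs:
        p=[*(c+Q@np.array(xy)/1e3),z]; w=proj('w1',p);t=proj('top0',p)
        print(nm,z,np.round(p,3),'crop w',((w-[262,130])*2.865).round(0),'t',((t-[180,155])*2.636+[510,0]).round(0))
E
```

```text
tab 0.114 [0.526 0.341 0.114] crop w [440.  79.] t [536. 154.]
tab 0.104 [0.526 0.341 0.104] crop w [434.  75.] t [539. 155.]
low 0.102 [0.61  0.117 0.102] crop w [ 65. 338.] t [758.  73.]
rimc 0.094 [0.652 0.307 0.094] crop w [413. 303.] t [579.  36.]
rim+y 0.094 [0.594 0.336 0.094] crop w [444. 194.] t [549.  91.]
rim+x 0.094 [0.644 0.211 0.094] crop w [243. 338.] t [670.  43.]
rim-y 0.094 [0.542 0.122 0.094] crop w [ 34. 221.] t [754. 140.]
rim-x 0.094 [0.492 0.247 0.094] crop w [233.  63.] t [632. 189.]
```

```bash
python3 - <<'E'
from h import *
plan([.632,.010,.2]);print(ctrl.tip_reach)
E
```

```text
t 1.5 tcp [0.4798 0.2049 0.4172] yaw 72.6 w 0.0852 F [-0.   0.5 -0.9] j [ 0.36 -0.09  1.68 -0.    1.55 -0.91]
 offset [ 203.3  217.4 -140.5]
0.017
```

Call:
{"api": "drive_tool", "payload": {
  "deltas": [
    {"offset":[25,27,-17.5],"hand":1},
    {"offset":[25,27,-17.5],"hand":1},
    {"offset":[25,27,-17.5],"hand":1},
    {"offset":[25,27,-17.5],"hand":1},
    {"offset":[25,27,-17.5],"hand":1},
    {"offset":[25,27,-17.5],"hand":1},
    {"offset":[25,27,-17.5],"hand":1},
    {"offset":[25,27,-17.5],"hand":1},
    {"offset":[0,0,0],"hand":1}
  ]
}}

```text
invalid input
```

```bash
cat >> h.py <<'E'
def caps(f,h=.103,lo=150,hi=3000,R0=None):
    im=cv2.imread(f'pics/{f}.png');m=(im.max(2)<55).astype(np.uint8)
    k,_,st,ce=cv2.connectedComponentsWithStats(m)
    for i in range(1,k):
        if lo<st[i,4]<hi: print(st[i],ce[i].round(1),onz(f,*ce[i],h)[:2].round(4))
E
python3 - <<'E'
from h import *
snap('wrist','w2');caps('w2')
print(proj('w2',[.632,.01,.1]))
plan([.632,.010,.105])
E
```

```text
[185 166  22  20 321] [195.2 175.8] [0.457  0.0339]
[121 169  24  19 351] [132.8 178. ] [ 0.4328 -0.0544]
[ 33 247  26  20 373] [ 45.5 256.3] [ 0.5067 -0.2475]
[  3 263  26  20 366] [ 15.5 272.2] [ 0.5174 -0.31  ]
[ 92 262  23  20 327] [103.2 271.6] [ 0.5588 -0.1741]
[ 61 277  24  21 332] [ 72.5 287. ] [ 0.5696 -0.2369]
[226.53510572 278.40248739]
t 1.55 tcp [0.4788 0.2061 0.4163] yaw 72.7 w 0.0854 F [-1.1  0.3  0.2] j [ 0.36 -0.09  1.68  0.    1.55 -0.91]
 offset [ 204.7  311.2 -141.7]
```

View pics/w2.png

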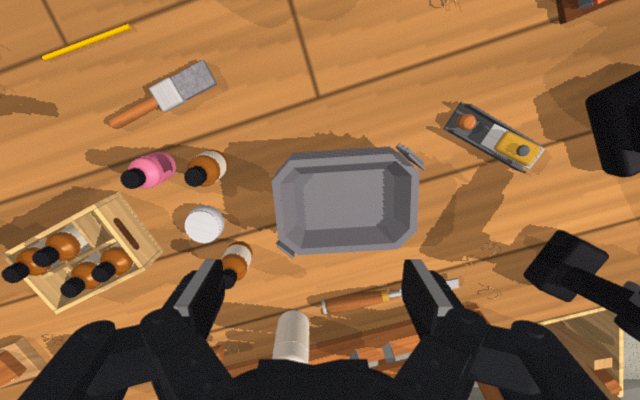

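The move was refused because `delta_rot` is required, so the view is unchanged. Resending.

Call:
{"api": "drive_tool", "payload": {
  "deltas": [
    {"offset":[25,27,-17.5],"delta_rot":[0,0,0],"hand":1},
    {"offset":[25,27,-17.5],"delta_rot":[0,0,0],"hand":1},
    {"offset":[25,27,-17.5],"delta_rot":[0,0,0],"hand":1},
    {"offset":[25,27,-17.5],"delta_rot":[0,0,0],"hand":1},
    {"offset":[25,27,-17.5],"delta_rot":[0,0,0],"hand":1},
    {"offset":[25,27,-17.5],"delta_rot":[0,0,0],"hand":1},
    {"offset":[25,27,-17.5],"delta_rot":[0,0,0],"hand":1},
    {"offset":[25,27,-17.5],"delta_rot":[0,0,0],"hand":1},
    {"offset":[0,0,0],"delta_rot":[0,0,0],"hand":1},
    {"offset":[0,0,0],"delta_rot":[0,0,0],"hand":1}
  ]
}}

```text
time_s: 2.55
tcp_pos: [0.6269, 0.0153, 0.1982]
ee_rot: [-1.558, 0.238, -0.232]
ft_force: [0.2, 0.2, -0.3]
gripper_width: 0.0854
```

```bash
python3 - <<'E'
from h import *
snap('wrist','w3');caps('w3')
print(proj('w3',[.632,.01,.1]))
plan([.632,.010,.105])
E
```

```text
[102 140  21  25 215] [112.7 152.2] [ 0.5434 -0.1081]
[  14  178   58   42 1783] [ 42.4 198.3] [ 0.559  -0.1753]
[ 289  198   35   40 1110] [306. 218.] [0.6323 0.009 ]
[  0 218  11  27 208] [  3.8 231.5] [ 0.574 -0.219]
[307.25659318 215.90004119]
t 2.6 tcp [0.6275 0.0157 0.1999] yaw 72.9 w 0.0855 F [-0.9  0.   0.3] j [-0.02  0.21  1.76  0.    1.17 -1.29]
 offset [ 6.1 94.9 -4.2]
```

Call:
{"api": "drive_tool", "payload": {
  "deltas": [
    {"offset":[3,25,-2],"delta_rot":[0,0,0],"hand":1},
    {"offset":[3,25,-2],"delta_rot":[0,0,0],"hand":1},
    {"offset":[0,25,-0.5],"delta_rot":[0,0,0],"hand":0.4},
    {"offset":[0,20,0],"delta_rot":[0,0,0],"hand":0.4},
    {"offset":[0,0,0],"delta_rot":[0,0,0],"hand":0},
    {"offset":[0,0,0],"delta_rot":[0,0,0],"hand":-1},
    {"offset":[0,0,0],"delta_rot":[0,0,0],"hand":-1},
    {"offset":[0,0,0],"delta_rot":[0,0,0],"hand":-1},
    {"offset":[0,0,0],"delta_rot":[0,0,0],"hand":-1},
    {"offset":[0,0,0],"delta_rot":[0,0,0],"hand":-1},
    {"offset":[0,0,0],"delta_rot":[0,0,0],"hand":-1}
  ]
}}

```text
time_s: 3.7
tcp_pos: [0.6341, 0.0081, 0.1074]
ee_rot: [-1.557, 0.233, -0.238]
ft_force: [-0.5, 0.9, 6.8]
gripper_width: 0.0252
```

```bash
python3 - <<'E'
from h import *
plan([.579,-.300,.23])
E
```

```text
t 3.7 tcp [0.6341 0.0081 0.1074] yaw 72.8 w 0.0252 F [-0.5  0.9  6.8] j [-0.03  0.3   1.83  0.    1.01 -1.3 ]
 offset [  38.9 -122.9 -310.5]
```

Call:
{"api": "drive_tool", "payload": {
  "deltas": [
    {"offset":[0,-5,0],"delta_rot":[0,0,0],"hand":-1},
    {"offset":[0,-10,0],"delta_rot":[0,0,0],"hand":-1},
    {"offset":[0,-20,0],"delta_rot":[0,0,0],"hand":-1},
    {"offset":[0,-30,0],"delta_rot":[0,0,0],"hand":-1},
    {"offset":[0,-30,0],"delta_rot":[0,0,0],"hand":-1},
    {"offset":[0,-29,0],"delta_rot":[0,0,0],"hand":-1},
    {"offset":[0,0,0],"delta_rot":[0,0,0],"hand":-1},
    {"offset":[0,0,0],"delta_rot":[0,0,0],"hand":-1}
  ]
}}

```text
time_s: 4.5
tcp_pos: [0.6329, 0.0079, 0.2303]
ee_rot: [-1.558, 0.234, -0.237]
ft_force: [0.9, 0.7, -1.5]
gripper_width: 0.0257
```

```bash
python3 - <<'E'
from h import *
plan([.579,-.300,.23])
a=snap('wrist','w4');b=snap('scene','s4')
o=np.zeros((400,800,3),np.uint8);o[:,:400]=a[:,120:520];o[:,400:]=cv2.resize(b[100:300,220:420],(400,400));cv2.imwrite('pics/c4.png',o)
E
```

```text
t 4.5 tcp [0.6329 0.0079 0.2303] yaw 72.8 w 0.0257 F [ 0.9  0.7 -1.5] j [-0.03  0.2   1.72 -0.    1.22 -1.3 ]
 offset [ 3.940e+01  2.000e-01 -3.101e+02]
```

View pics/c4.png

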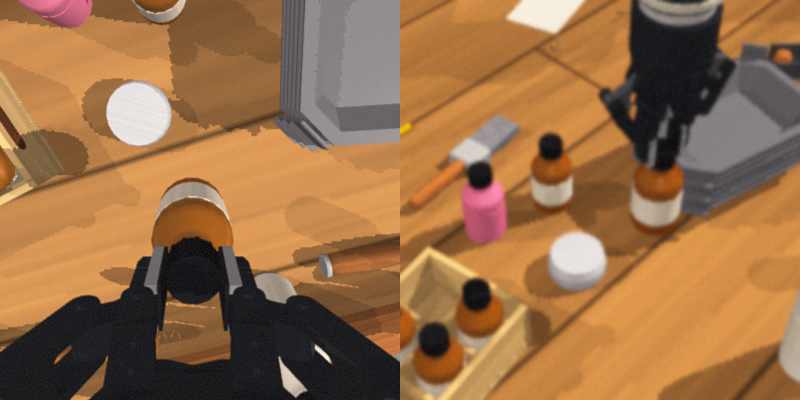

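```bash
python3 - <<'E'
from h import *
c=np.array([[540,122],[745,90],[777,228],[567,264]])/2.909+[180,150]
P=np.array([onz('top0',*p,.07)[:2] for p in c]);print(P.round(4),P.mean(0).round(4),np.linalg.norm(P-np.roll(P,-1,0),axis=1).round(3))
print('caps centre',[(.5696+.5067)/2,(-.2369-.2475)/2],[(.5588+.5174)/2,(-.1741-.31)/2])
plan([.580,-.300,.23])
E
```

```text
[[ 0.5877 -0.1322]
 [ 0.6168 -0.326 ]
 [ 0.486  -0.3506]
 [ 0.4533 -0.1549]] [ 0.5359 -0.2409] [0.196 0.133 0.198 0.136]
caps centre [0.53815, -0.2422] [0.5381, -0.24205]
t 4.6 tcp [0.6315 0.008  0.2276] yaw 72.8 w 0.0255 F [ 0.2 -0.8 -2.4] j [-0.03  0.2   1.72 -0.    1.22 -1.3 ]
 offset [  41.8   -2.2 -309.5]
```

Call:
{"api": "drive_tool", "payload": {
  "deltas": [
    {"offset":[5,-5,-15],"delta_rot":[0,0,0],"hand":-1},
    {"offset":[5,-5,-34],"delta_rot":[0,0,0],"hand":-1},
    {"offset":[5,0,-40],"delta_rot":[0,0,0],"hand":-1},
    {"offset":[5,0,-40],"delta_rot":[0,0,0],"hand":-1},
    {"offset":[5,0,-40],"delta_rot":[0,0,0],"hand":-1},
    {"offset":[5,0,-40],"delta_rot":[0,0,0],"hand":-1},
    {"offset":[5,0,-40],"delta_rot":[0,0,0],"hand":-1},
    {"offset":[4,0,-35],"delta_rot":[0,0,0],"hand":-1},
    {"offset":[2,0,-20],"delta_rot":[0,0,0],"hand":-1},
    {"offset":[1,0,-5],"delta_rot":[0,0,0],"hand":-1},
    {"offset":[0,0,0],"delta_rot":[0,0,0],"hand":-1},
    {"offset":[0,0,0],"delta_rot":[0,0,0],"hand":-1}
  ]
}}

```text
time_s: 5.8
tcp_pos: [0.5817, -0.2983, 0.2389]
ee_rot: [-1.557, 0.235, -0.234]
ft_force: [-0.3, 0.3, -1.6]
gripper_width: 0.0254
```

```bash
python3 - <<'E'
from h import *
snap('wrist','w5');snap('top','t5')
plan([.580,-.300,.115])
o=np.load('pics/w5.npz')
im=cv2.imread('pics/w5.png')
for nm,p in(('TRfloor',[.580,-.2995,.05]),('B',[.5692,-.2369,.108]),('D',[.5172,-.31,.108])): print(nm,proj('w5',p).round(0))
caps('w5',.108)
cv2.imwrite('pics/c5.png',np.hstack([im[:, 100:560], cv2.resize(cv2.imread('pics/t5.png')[160:260,355:440],(340,400),interpolation=cv2.INTER_CUBIC)]))
E
```

```text
t 5.9 tcp [ 0.5819 -0.298   0.2392] yaw 72.9 w 0.0257 F [ 0.   0.5 -0.9] j [-0.51  0.23  1.66  0.    1.25 -1.78]
 offset [ -1.2 124.2  -2.5]
TRfloor [310. 177.]
B [377. 161.]
D [274. 126.]
[324  72  35  37 964] [341.7  90.1] [ 0.5065 -0.2507]
[254 110  35  36 921] [271.  127.2] [ 0.5171 -0.313 ]
[424 110  36  35 684] [437.9 126.2] [ 0.556  -0.1835]
[   0  128   59   68 2743] [ 24.8 156.8] [ 0.4797 -0.5171]
[356 144  35  35 911] [373. 161.] [ 0.5683 -0.2404]
```

View pics/c5.png

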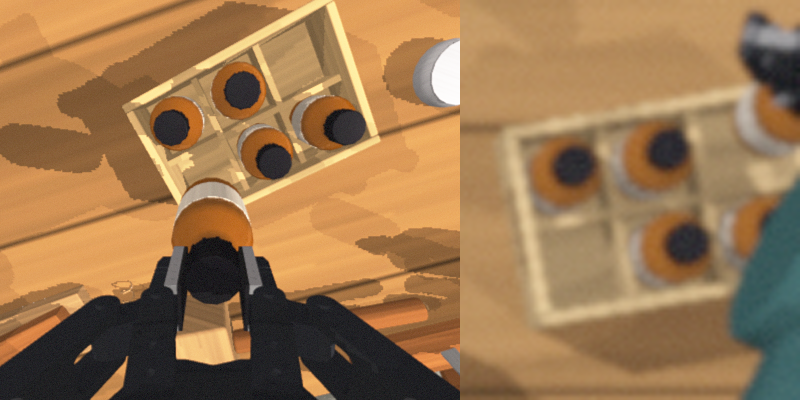

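```bash
python3 - <<'E'
from h import *
for c in([225,107],[432,0],[480,140],[285,205]): print(onz('w5',*c,.07)[:2].round(4))
ctr=np.array([.537,-.242]);a=np.radians(9.9);X=np.array([np.cos(a),np.sin(a)]);Y=np.array([-X[1],X[0]])
for sx,sy in((1,-1),(-1,-1),(-1,1),(1,1)):
    print(sx,sy,proj('w5',[*(ctr+sx*.069*X+sy*.101*Y),.07]).round(0),proj('w5',[*(ctr+sx*.061*X+sy*.093*Y),.07]).round(0))
# dividers: cross points at z=.05
for sy in(-1,1): print(proj('w5',[*(ctr+sy*.032*Y),.05]).round(0))
E
```

```text
[ 0.4897 -0.3527]
[ 0.461  -0.1573]
[ 0.5879 -0.1343]
[ 0.5954 -0.3308]
1 -1 [294. 228.] [298. 219.]
-1 -1 [223. 104.] [235. 108.]
-1 1 [434. -14.] [428.   1.]
1 1 [484. 139.] [473. 135.]
[324. 135.]
[383. 104.]
```

Call:
{"api": "drive_tool", "payload": {
  "deltas": [
    {"offset":[0,20,-2.5],"delta_rot":[0,0,0],"hand":-1},
    {"offset":[0,20,0],"delta_rot":[0,0,0],"hand":-1},
    {"offset":[0,15,0],"delta_rot":[0,0,0],"hand":-1},
    {"offset":[0,10,0],"delta_rot":[0,0,0],"hand":-1},
    {"offset":[0,10,0],"delta_rot":[0,0,0],"hand":-1},
    {"offset":[0,10,0],"delta_rot":[0,0,0],"hand":-1},
    {"offset":[0,10,0],"delta_rot":[0,0,0],"hand":-1},
    {"offset":[0,10,0],"delta_rot":[0,0,0],"hand":-1},
    {"offset":[0,0,0],"delta_rot":[0,0,0],"hand":-1}
  ]
}}

```text
time_s: 6.8
tcp_pos: [0.5796, -0.3014, 0.1322]
ee_rot: [-1.557, 0.238, -0.233]
ft_force: [0.7, -0.1, -0.2]
gripper_width: 0.0254
```

Call:
{"api": "drive_tool", "payload": {
  "deltas": [
    {"offset":[0,8,0],"delta_rot":[0,0,0],"hand":-1},
    {"offset":[0,6,0],"delta_rot":[0,0,0],"hand":-1},
    {"offset":[0,4,0],"delta_rot":[0,0,0],"hand":-1},
    {"offset":[0,0,0],"delta_rot":[0,0,0],"hand":-1},
    {"offset":[0,0,0],"delta_rot":[0,0,0],"hand":-1}
  ]
}}

```text
time_s: 7.3
tcp_pos: [0.5808, -0.302, 0.1163]
ee_rot: [-1.558, 0.235, -0.235]
ft_force: [0.1, 0.3, -0.4]
gripper_width: 0.0257
```

Call:
{"api": "drive_tool", "payload": {
  "deltas": [
    {"offset":[0,2,0],"delta_rot":[0,0,0],"hand":-1},
    {"offset":[0,1,0],"delta_rot":[0,0,0],"hand":-1},
    {"offset":[0,0,0],"delta_rot":[0,0,0],"hand":-1}
  ]
}}

```text
time_s: 7.6
tcp_pos: [0.5809, -0.3021, 0.1136]
ee_rot: [-1.558, 0.235, -0.236]
ft_force: [-0.6, 0.3, -0.7]
gripper_width: 0.0256
```

Call:
{"api": "drive_tool", "payload": {
  "deltas": [
    {"offset":[0,0,0],"delta_rot":[0,0,0],"hand":-0.2},
    {"offset":[0,0,0],"delta_rot":[0,0,0],"hand":0},
    {"offset":[0,0,0],"delta_rot":[0,0,0],"hand":0},
    {"offset":[0,-10,0],"delta_rot":[0,0,0],"hand":0},
    {"offset":[0,-30,0],"delta_rot":[0,0,0],"hand":0},
    {"offset":[0,-45,0],"delta_rot":[0,0,0],"hand":1},
    {"offset":[0,-45,0],"delta_rot":[0,0,0],"hand":1},
    {"offset":[0,0,0],"delta_rot":[0,0,0],"hand":1}
  ]
}}

```text
time_s: 8.4
tcp_pos: [0.5849, -0.3043, 0.2537]
ee_rot: [-1.564, 0.224, -0.247]
ft_force: [0.5, -0.2, 0.6]
gripper_width: 0.084
```

```bash
python3 - <<'E'
from h import *
snap('wrist','w6');caps('w6',.108);print(proj('w6',[.5805,-.3005,.108]).round(0))
plan([.457,.033,.24])
E
```

```text
[330  63  34  36 932] [347.   80.9] [ 0.5065 -0.2508]
[263 101  33  34 853] [278.9 117.1] [ 0.5172 -0.3131]
[426 100  39  34 948] [443.8 116.2] [ 0.5573 -0.18  ]
[360 133  34  34 852] [376.7 149.7] [ 0.5684 -0.2405]
[298 167  30  33 767] [312.6 182.8] [ 0.5807 -0.3029]
[315. 182.]
t 8.45 tcp [ 0.5835 -0.3035  0.25  ] yaw 72.8 w 0.0854 F [-0.5 -0.2 -0.6] j [-0.52  0.22  1.65  0.    1.26 -1.79]
 offset [-220.3    7.   284.2]
```

Call:
{"api": "drive_tool", "payload": {
  "deltas": [
    {"offset":[-22,2,28.5],"delta_rot":[0,0,0],"hand":1},
    {"offset":[-22,2,28.5],"delta_rot":[0,0,0],"hand":1},
    {"offset":[-22,2,28.5],"delta_rot":[0,0,0],"hand":1},
    {"offset":[-22,2,28.5],"delta_rot":[0,0,0],"hand":1},
    {"offset":[-22,2,28.5],"delta_rot":[0,0,0],"hand":1},
    {"offset":[-22,2,28.5],"delta_rot":[0,0,0],"hand":1},
    {"offset":[-22,2,28.5],"delta_rot":[0,0,0],"hand":1},
    {"offset":[-22,2,28.5],"delta_rot":[0,0,0],"hand":1},
    {"offset":[-22,4,28.5],"delta_rot":[0,0,0],"hand":1},
    {"offset":[-22,4,28.5],"delta_rot":[0,0,0],"hand":1},
    {"offset":[0,0,0],"delta_rot":[0,0,0],"hand":1},
    {"offset":[0,0,0],"delta_rot":[0,0,0],"hand":1}
  ]
}}

```text
time_s: 9.65
tcp_pos: [0.4539, 0.0358, 0.2185]
ee_rot: [-1.559, 0.234, -0.233]
ft_force: [0.1, -1.3, 0.7]
gripper_width: 0.0855
```

```bash
python3 - <<'E'
from h import *
snap('wrist','w7');caps('w7',.101);print(proj('w7',[.457,.033,.101]).round(0))
plan([.457,.033,.105])
E
```

```text
[291 185  33  37 944] [307.  203.8] [0.4561 0.0308]
[ 179  189   38   36 1030] [197.6 206.7] [ 0.4319 -0.0573]
[  22  314   45   37 1102] [ 44.2 332.2] [ 0.5071 -0.2505]
[  0 338  18  33 392] [  6.6 351.7] [ 0.5171 -0.2991]
[310. 204.]
t 9.7 tcp [0.4544 0.0351 0.2189] yaw 72.9 w 0.0856 F [ 0.5 -1.   1.1] j [ 0.02 -0.14  2.09 -0.    1.2  -1.25]
 offset [  3.1 113.9  -1.2]
```

Call:
{"api": "drive_tool", "payload": {
  "deltas": [
    {"offset":[2,25,-2],"delta_rot":[0,0,0],"hand":1},
    {"offset":[1,25,-1],"delta_rot":[0,0,0],"hand":0.6},
    {"offset":[0,25,0],"delta_rot":[0,0,0],"hand":0.4},
    {"offset":[0,23,0],"delta_rot":[0,0,0],"hand":0.4},
    {"offset":[0,14,0],"delta_rot":[0,0,0],"hand":0.4},
    {"offset":[0,0,0],"delta_rot":[0,0,0],"hand":0},
    {"offset":[0,0,0],"delta_rot":[0,0,0],"hand":-1},
    {"offset":[0,0,0],"delta_rot":[0,0,0],"hand":-1},
    {"offset":[0,0,0],"delta_rot":[0,0,0],"hand":-1},
    {"offset":[0,0,0],"delta_rot":[0,0,0],"hand":-1},
    {"offset":[0,0,0],"delta_rot":[0,0,0],"hand":-1}
  ]
}}

```text
time_s: 10.8
tcp_pos: [0.4572, 0.0315, 0.108]
ee_rot: [-1.558, 0.234, -0.236]
ft_force: [-0.2, 0.6, 1.9]
gripper_width: 0.0254
```

Call:
{"api": "drive_tool", "payload": {
  "deltas": [
    {"offset":[0,-5,0],"delta_rot":[0,0,0],"hand":-1},
    {"offset":[0,-10,0],"delta_rot":[0,0,0],"hand":-1},
    {"offset":[0,-25,0],"delta_rot":[0,0,0],"hand":-1},
    {"offset":[0,-30,0],"delta_rot":[0,0,0],"hand":-1},
    {"offset":[0,-30,0],"delta_rot":[0,0,0],"hand":-1},
    {"offset":[0,-29,0],"delta_rot":[0,0,0],"hand":-1},
    {"offset":[0,0,0],"delta_rot":[0,0,0],"hand":-1},
    {"offset":[0,0,0],"delta_rot":[0,0,0],"hand":-1}
  ]
}}

```text
time_s: 11.6
tcp_pos: [0.4571, 0.0316, 0.2372]
ee_rot: [-1.558, 0.234, -0.237]
ft_force: [0.1, 0.8, -1.8]
gripper_width: 0.0253
```

```bash
python3 - <<'E'
from h import *
plan([.4955,-.187,.24])
E
```

```text
t 11.6 tcp [0.4571 0.0316 0.2372] yaw 72.8 w 0.0253 F [ 0.1  0.8 -1.8] j [ 0.01 -0.15  2.06  0.    1.23 -1.26]
 offset [ 101.3   -2.7 -197.5]
```

Call:
{"api": "drive_tool", "payload": {
  "deltas": [
    {"offset":[8,-2,-15],"delta_rot":[0,0,0],"hand":-1},
    {"offset":[14,-2,-27],"delta_rot":[0,0,0],"hand":-1},
    {"offset":[17,0,-33],"delta_rot":[0,0,0],"hand":-1},
    {"offset":[17,0,-33],"delta_rot":[0,0,0],"hand":-1},
    {"offset":[17,0,-33],"delta_rot":[0,0,0],"hand":-1},
    {"offset":[15,0,-30],"delta_rot":[0,0,0],"hand":-1},
    {"offset":[9,0,-17],"delta_rot":[0,0,0],"hand":-1},
    {"offset":[4.5,0,-9],"delta_rot":[0,0,0],"hand":-1},
    {"offset":[0,0,0],"delta_rot":[0,0,0],"hand":-1},
    {"offset":[0,0,0],"delta_rot":[0,0,0],"hand":-1}
  ]
}}

```text
time_s: 12.6
tcp_pos: [0.4948, -0.1857, 0.2392]
ee_rot: [-1.557, 0.237, -0.234]
ft_force: [-0.2, 0.5, -1.8]
gripper_width: 0.0253
```

```bash
python3 - <<'E'
from h import *
snap('wrist','w8');caps('w8',.108)
plan([.4955,-.187,.116])
E
```

```text
[ 417   59   42   37 1063] [437.   76.6] [ 0.4317 -0.065 ]
[233 208  32  34 851] [248.5 224.6] [ 0.5047 -0.2482]
[173 236  36  34 882] [190.2 252.6] [ 0.5151 -0.3097]
t 12.65 tcp [ 0.4949 -0.1855  0.2395] yaw 72.9 w 0.0254 F [-0.1  0.5 -1. ] j [-0.41 -0.01  1.92  0.    1.23 -1.68]
 offset [  1.2 123.5  -1.4]
```

Call:
{"api": "drive_tool", "payload": {
  "deltas": [
    {"offset":[1,20,-1],"delta_rot":[0,0,0],"hand":-1},
    {"offset":[0,20,0],"delta_rot":[0,0,0],"hand":-1},
    {"offset":[0,15,0],"delta_rot":[0,0,0],"hand":-1},
    {"offset":[0,10,0],"delta_rot":[0,0,0],"hand":-1},
    {"offset":[0,10,0],"delta_rot":[0,0,0],"hand":-1},
    {"offset":[0,10,0],"delta_rot":[0,0,0],"hand":-1},
    {"offset":[0,10,0],"delta_rot":[0,0,0],"hand":-1},
    {"offset":[0,10,0],"delta_rot":[0,0,0],"hand":-1},
    {"offset":[0,0,0],"delta_rot":[0,0,0],"hand":-1}
  ]
}}

```text
time_s: 13.55
tcp_pos: [0.495, -0.1875, 0.1334]
ee_rot: [-1.557, 0.238, -0.233]
ft_force: [-0.1, 1.0, -1.4]
gripper_width: 0.0252
```

Call:
{"api": "drive_tool", "payload": {
  "deltas": [
    {"offset":[0,8,0],"delta_rot":[0,0,0],"hand":-1},
    {"offset":[0,6,0],"delta_rot":[0,0,0],"hand":-1},
    {"offset":[0,4,0],"delta_rot":[0,0,0],"hand":-1},
    {"offset":[0,2,0],"delta_rot":[0,0,0],"hand":-1},
    {"offset":[0,0,0],"delta_rot":[0,0,0],"hand":-1},
    {"offset":[0,0,0],"delta_rot":[0,0,0],"hand":-1}
  ]
}}

```text
time_s: 14.15
tcp_pos: [0.4963, -0.188, 0.1155]
ee_rot: [-1.558, 0.235, -0.236]
ft_force: [-0.0, 0.4, -1.5]
gripper_width: 0.0257
```

Call:
{"api": "drive_tool", "payload": {
  "deltas": [
    {"offset":[0,1.5,0],"delta_rot":[0,0,0],"hand":-1},
    {"offset":[0,0,0],"delta_rot":[0,0,0],"hand":-1},
    {"offset":[0,0,0],"delta_rot":[0,0,0],"hand":-0.2},
    {"offset":[0,0,0],"delta_rot":[0,0,0],"hand":0},
    {"offset":[0,0,0],"delta_rot":[0,0,0],"hand":0},
    {"offset":[0,-10,0],"delta_rot":[0,0,0],"hand":0},
    {"offset":[0,-30,0],"delta_rot":[0,0,0],"hand":0},
    {"offset":[0,-45,0],"delta_rot":[0,0,0],"hand":1},
    {"offset":[0,-45,0],"delta_rot":[0,0,0],"hand":1},
    {"offset":[0,-40,0],"delta_rot":[0,0,0],"hand":1},
    {"offset":[0,0,0],"delta_rot":[0,0,0],"hand":1}
  ]
}}

```text
time_s: 15.25
tcp_pos: [0.4998, -0.1895, 0.2927]
ee_rot: [-1.562, 0.224, -0.246]
ft_force: [0.4, -0.5, 0.1]
gripper_width: 0.0854
```

```bash
python3 - <<'E'
from h import *
snap('wrist','w9');caps('w9',.108)
snap('top','t9');caps('t9',.108,30,70);snap('scene','s9')
plan([.50,.31,.28],np.radians(-58.6))
E
```

```text
[405  54  33  32 807] [421.3  69.9] [ 0.4323 -0.0635]
[300 158  26  29 593] [312.3 172.3] [ 0.4954 -0.1881]
[247 183  27  29 593] [260.1 197. ] [ 0.5049 -0.2485]
[327 207  26  29 571] [339.3 221.2] [ 0.5561 -0.1762]
[197 208  28  28 606] [210.2 221.6] [ 0.5154 -0.31  ]
[276 231  25  28 551] [288.4 244.6] [ 0.5666 -0.2379]
[228 254  26  28 539] [240.2 268. ] [ 0.5787 -0.3001]
[632   0   8  11  40] [636.9   3.6] [ 1.1    -0.8815]
[292  94   7   9  47] [295.1  97.6] [0.8457 0.0604]
[385 221   7   8  40] [387.8 224.2] [ 0.4954 -0.1846]
t 15.4 tcp [ 0.496  -0.1878  0.2842] yaw 72.8 w 0.0856 F [-0.3  0.1 -0.5] j [-0.41 -0.03  1.87 -0.    1.31 -1.68]
 offset [-143.2    4.   476.8]
 turn about tool y -48.6
```

Call:
{"api": "drive_tool", "payload": {
  "deltas": [
    {"offset":[-6,0,25],"delta_rot":[0,0,0],"hand":1},
    {"offset":[-11,0,44],"delta_rot":[0,0,0],"hand":1},
    {"offset":[-11,0,44],"delta_rot":[0,0,0],"hand":1},
    {"offset":[-11,0,44],"delta_rot":[0,0,0],"hand":1},
    {"offset":[-11,0,44],"delta_rot":[0,0,0],"hand":1},
    {"offset":[-11,0,44],"delta_rot":[0,0,0],"hand":1},
    {"offset":[-11,0,44],"delta_rot":[0,0,0],"hand":1},
    {"offset":[-11,0,44],"delta_rot":[0,0,0],"hand":1},
    {"offset":[-11,0,44],"delta_rot":[0,0,0],"hand":1},
    {"offset":[-11,4,44],"delta_rot":[0,0,0],"hand":1},
    {"offset":[-11,10,44],"delta_rot":[0,0,0],"hand":1},
    {"offset":[-11,10,44],"delta_rot":[0,0,0],"hand":1},
    {"offset":[0,0,4],"delta_rot":[0,8.5,0],"hand":1},
    {"offset":[0,0,0],"delta_rot":[0,8.5,0],"hand":1},
    {"offset":[0,0,0],"delta_rot":[0,8.5,0],"hand":1},
    {"offset":[0,0,0],"delta_rot":[0,8.5,0],"hand":1},
    {"offset":[0,0,0],"delta_rot":[0,8.5,0],"hand":1},
    {"offset":[0,0,0],"delta_rot":[0,8.5,0],"hand":1},
    {"offset":[0,0,0],"delta_rot":[0,8.5,0],"hand":1},
    {"offset":[0,0,0],"delta_rot":[0,8.5,0],"hand":1}
  ]
}}

```text
time_s: 17.4
tcp_pos: [0.525, 0.339, 0.2569]
ee_rot: [-1.25, 1.154, -1.151]
ft_force: [0.6, 0.4, -0.1]
gripper_width: 0.0857
```

Call:
{"api": "drive_tool", "payload": {
  "deltas": [
    {"offset":[0,0,0],"delta_rot":[0,8.5,0],"hand":1},
    {"offset":[0,0,0],"delta_rot":[0,8.5,0],"hand":1},
    {"offset":[0,0,0],"delta_rot":[0,8.5,0],"hand":1},
    {"offset":[0,0,0],"delta_rot":[0,8.5,0],"hand":1},
    {"offset":[0,0,0],"delta_rot":[0,8.5,0],"hand":1},
    {"offset":[0,0,0],"delta_rot":[0,8.5,0],"hand":1},
    {"offset":[0,0,0],"delta_rot":[0,8.5,0],"hand":1},
    {"offset":[0,0,0],"delta_rot":[0,4,0],"hand":1},
    {"offset":[0,0,0],"delta_rot":[0,0,0],"hand":1},
    {"offset":[0,0,0],"delta_rot":[0,0,0],"hand":1}
  ]
}}

```text
time_s: 18.4
tcp_pos: [0.5255, 0.3392, 0.2579]
ee_rot: [-0.541, 1.912, -1.913]
ft_force: [0.4, 0.5, 0.3]
gripper_width: 0.0855
```

```bash
python3 - <<'E'
from h import *
im=snap('wrist','w10')
plan([.526,.341,.2],np.radians(-58.6));print(R.from_rotvec(ctrl.state()['ee_rot']).as_matrix().round(3))
print(proj('w10',[.526,.341,.114]))
cv2.imwrite('pics/c10.png',cv2.resize(im[100:350,150:483],(798,600)))
E
```

```text
t 18.45 tcp [0.5257 0.3394 0.2583] yaw -58.6 w 0.0853 F [0.3 0.1 0.8] j [0.53 0.17 1.7  0.   1.28 1.56]
 offset [-1.3 58.3 -1.2]
 turn about tool y 0.0
[[-0.853 -0.002  0.521]
 [-0.521 -0.001 -0.853]
 [ 0.002 -1.    -0.   ]]
[311.50016421 189.42790254]
```

View pics/c10.png

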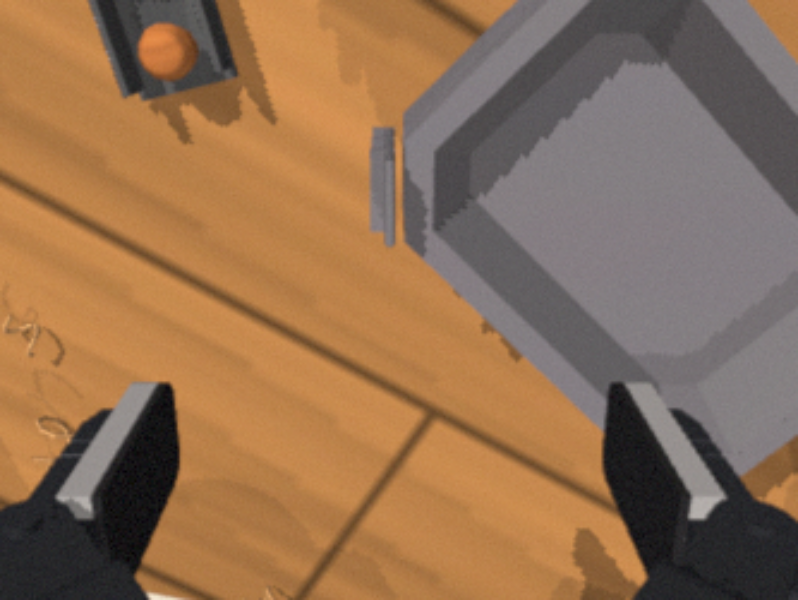

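```bash
python3 - <<'E'
from h import *
p=onz('w10',313.0,183,.114);print(p.round(4))
plan([p[0],p[1],.114])
print(onz('w10',150+404/2.396,100+175/2.396,.094).round(4))
E
```

```text
[0.5319 0.343  0.114 ]
t 18.45 tcp [0.5257 0.3394 0.2583] yaw -58.6 w 0.0853 F [0.3 0.1 0.8] j [0.53 0.17 1.7  0.   1.28 1.56]
 offset [-7.500e+00  1.443e+02  1.000e-01]
[0.5384 0.3407 0.094 ]
```

```bash
python3 - <<'E'
from h import *
# camera in tool frame; w4 width .0255, w10 width .0855
d=ctrl.read_camera('wrist');Tc=np.array(d['T_tool_cam']);K=np.load('pics/w4.npz')['K']
def pt(p):
    c=Tc[:3,:3].T@(np.array(p)-Tc[:3,3]);return (K[0]*c[0]/c[2]+K[2],K[1]*c[1]/c[2]+K[3])
for w in(.0128,.0427):
  for x in(-.011,.011):
    for y in(.0,.008,.017,.026): print(w,x,y,np.round(pt([x,y,w]),0),np.round(pt([x,y,-w]),0))
E
```

```text
0.0128 -0.011 0.0 [341. 260.] [285. 260.]
0.0128 -0.011 0.008 [339. 251.] [286. 251.]
0.0128 -0.011 0.017 [338. 243.] [288. 243.]
0.0128 -0.011 0.026 [337. 235.] [289. 235.]
0.0128 0.011 0.0 [339. 300.] [286. 300.]
0.0128 0.011 0.008 [338. 290.] [287. 290.]
0.0128 0.011 0.017 [337. 280.] [289. 280.]
0.0128 0.011 0.026 [336. 271.] [290. 271.]
0.0427 -0.011 0.0 [406. 260.] [219. 259.]
0.0427 -0.011 0.008 [401. 251.] [224. 251.]
0.0427 -0.011 0.017 [397. 243.] [229. 243.]
0.0427 -0.011 0.026 [392. 236.] [233. 235.]
0.0427 0.011 0.0 [402. 300.] [224. 300.]
0.0427 0.011 0.008 [397. 291.] [228. 290.]
0.0427 0.011 0.017 [393. 280.] [232. 280.]
0.0427 0.011 0.026 [389. 271.] [236. 271.]
```

Call:
{"api": "drive_tool", "payload": {
  "deltas": [
    {"offset":[-4,25,0],"delta_rot":[0,0,0],"hand":1},
    {"offset":[-3.5,30,0],"delta_rot":[0,0,0],"hand":0.6},
    {"offset":[0,30,0],"delta_rot":[0,0,0],"hand":0.3},
    {"offset":[0,25,0],"delta_rot":[0,0,0],"hand":0},
    {"offset":[0,15,0],"delta_rot":[0,0,0],"hand":-0.3},
    {"offset":[0,0,0],"delta_rot":[0,0,0],"hand":-0.5},
    {"offset":[0,0,0],"delta_rot":[0,0,0],"hand":-0.5}
  ]
}}

```text
time_s: 19.2
tcp_pos: [0.533, 0.3438, 0.1353]
ee_rot: [-0.536, 1.912, -1.912]
ft_force: [-0.4, -0.1, 0.5]
gripper_width: 0.0215
```

```bash
python3 - <<'E'
from h import *
im=snap('wrist','w11')
plan([.532,.343,.1145])
cv2.imwrite('pics/c11.png',im[150:400,180:460])
E
```

```text
t 19.25 tcp [0.5337 0.3442 0.1363] yaw -58.7 w 0.0213 F [-0.3  0.4  1. ] j [0.53 0.28 1.8  0.   1.06 1.56]
 offset [ 2.1 21.8  0.2]
```

View pics/c11.png

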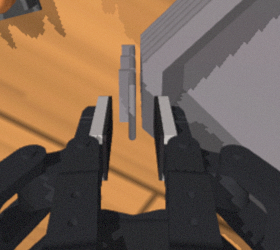

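```bash
python3 - <<'E'
from h import *
im=cv2.imread('pics/w11.png')
for v in(218,253,288): 
    p=onz('w11',311.5,v,.114);print(p.round(4))
cv2.imwrite('pics/c12.png',cv2.resize(im[185:310,270:360],(576,800))[:600])
E
```

```text
[0.5523 0.3563 0.114 ]
[0.5352 0.346  0.114 ]
[0.5167 0.3347 0.114 ]
```

View pics/c12.png

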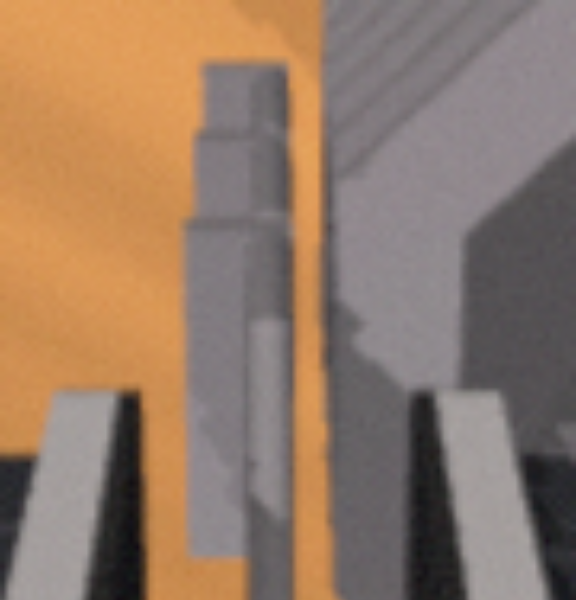

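Call:
{"api": "drive_tool", "payload": {
  "deltas": [
    {"offset":[-1,10,0],"delta_rot":[0,0,0],"hand":-0.5},
    {"offset":[0,8,0],"delta_rot":[0,0,0],"hand":-0.5},
    {"offset":[0,3,0],"delta_rot":[0,0,0],"hand":-0.5},
    {"offset":[0,0,0],"delta_rot":[0,0,0],"hand":-0.6},
    {"offset":[0,0,0],"delta_rot":[0,0,0],"hand":-0.6}
  ]
}}

```text
time_s: 19.75
tcp_pos: [0.5335, 0.3441, 0.1137]
ee_rot: [-0.537, 1.913, -1.913]
ft_force: [0.3, 0.7, 0.8]
gripper_width: 0.0172
```

Call:
{"api": "drive_tool", "payload": {
  "deltas": [
    {"offset":[0,0,0],"delta_rot":[0,0,0],"hand":-0.7},
    {"offset":[0,0,0],"delta_rot":[0,0,0],"hand":-0.8},
    {"offset":[0,0,0],"delta_rot":[0,0,0],"hand":-0.9},
    {"offset":[0,0,0],"delta_rot":[0,0,0],"hand":-1},
    {"offset":[0,0,0],"delta_rot":[0,0,0],"hand":-1},
    {"offset":[0,0,0],"delta_rot":[0,0,0],"hand":-1},
    {"offset":[0,0,0],"delta_rot":[0,0,0],"hand":-1}
  ]
}}

```text
time_s: 20.45
tcp_pos: [0.5338, 0.3444, 0.1143]
ee_rot: [-0.535, 1.913, -1.912]
ft_force: [-1.4, 0.7, 4.1]
gripper_width: 0.0023
```

Call:
{"api": "drive_tool", "payload": {
  "deltas": [
    {"offset":[0,-1.2,0.17],"delta_rot":[-0.3,0,0],"hand":-1},
    {"offset":[0,-1.2,0.17],"delta_rot":[-0.3,0,0],"hand":-1},
    {"offset":[0,-1.2,0.17],"delta_rot":[-0.3,0,0],"hand":-1},
    {"offset":[0,-1.2,0.17],"delta_rot":[-0.3,0,0],"hand":-1}
  ]
}}

```text
time_s: 20.85
tcp_pos: [0.5338, 0.3432, 0.1182]
ee_rot: [-0.543, 1.935, -1.895]
ft_force: [1.4, 0.3, -3.7]
gripper_width: 0.0025
```

Call:
{"api": "drive_tool", "payload": {
  "deltas": [
    {"offset":[0,-1.2,0.17],"delta_rot":[-0.3,0,0],"hand":-1},
    {"offset":[0,-1.2,0.17],"delta_rot":[-0.3,0,0],"hand":-1},
    {"offset":[0,-1.2,0.17],"delta_rot":[-0.3,0,0],"hand":-1},
    {"offset":[0,-1.2,0.17],"delta_rot":[-0.3,0,0],"hand":-1},
    {"offset":[0,-1.2,0.17],"delta_rot":[-0.3,0,0],"hand":-1},
    {"offset":[0,-1.2,0.17],"delta_rot":[-0.3,0,0],"hand":-1}
  ]
}}

```text
time_s: 21.45
tcp_pos: [0.5345, 0.3424, 0.1258]
ee_rot: [-0.552, 1.968, -1.867]
ft_force: [0.7, 0.9, -1.5]
gripper_width: 0.0023
```

Call:
{"api": "drive_tool", "payload": {
  "deltas": [
    {"offset":[0,-1.2,0.17],"delta_rot":[-0.3,0,0],"hand":-1},
    {"offset":[0,-1.2,0.17],"delta_rot":[-0.3,0,0],"hand":-1},
    {"offset":[0,-1.2,0.17],"delta_rot":[-0.3,0,0],"hand":-1},
    {"offset":[0,-1.2,0.17],"delta_rot":[-0.3,0,0],"hand":-1},
    {"offset":[0,-1.2,0.17],"delta_rot":[-0.3,0,0],"hand":-1},
    {"offset":[0,-1.2,0.17],"delta_rot":[-0.3,0,0],"hand":-1},
    {"offset":[0,-1.2,0.17],"delta_rot":[-0.3,0,0],"hand":-1},
    {"offset":[0,-1.2,0.17],"delta_rot":[-0.3,0,0],"hand":-1},
    {"offset":[0,-1.2,0.17],"delta_rot":[-0.3,0,0],"hand":-1},
    {"offset":[0,-1.2,0.17],"delta_rot":[-0.3,0,0],"hand":-1},
    {"offset":[0,-1.2,0.17],"delta_rot":[-0.3,0,0],"hand":-1},
    {"offset":[0,-1.2,0.17],"delta_rot":[-0.3,0,0],"hand":-1},
    {"offset":[0,-1.2,0.17],"delta_rot":[-0.3,0,0],"hand":-1},
    {"offset":[0,-1.2,0.17],"delta_rot":[-0.3,0,0],"hand":-1},
    {"offset":[0,-1.2,0.17],"delta_rot":[-0.3,0,0],"hand":-1},
    {"offset":[0,-1.2,0.17],"delta_rot":[-0.3,0,0],"hand":-1},
    {"offset":[0,-1.2,0.17],"delta_rot":[-0.3,0,0],"hand":-1},
    {"offset":[0,-1.2,0.17],"delta_rot":[-0.3,0,0],"hand":-1},
    {"offset":[0,0,0],"delta_rot":[0,0,0],"hand":-1}
  ]
}}

```text
time_s: 23.35
tcp_pos: [0.5376, 0.3379, 0.1472]
ee_rot: [-0.578, 2.064, -1.781]
ft_force: [0.7, 0.8, 0.2]
gripper_width: 0.0021
```

```bash
python3 - <<'E'
from h import *
plan([.53,.34,.15]);a=snap('scene','s13')
M=R.from_rotvec(ctrl.state()['ee_rot']).as_matrix();print(M.round(3))
b=cv2.imread('pics/scene0.png')
cv2.imwrite('pics/c13.png',np.hstack([cv2.resize(x[110:230,315:455],(400,343)) for x in(b,a)]))
E
```

```text
t 23.35 tcp [0.5376 0.3379 0.1472] yaw -58.7 w 0.0021 F [0.7 0.8 0.2] j [0.45 0.27 1.79 0.16 1.1  1.39]
 offset [ 5.4 -2.  -6.1]
[[-0.854 -0.076  0.514]
 [-0.52   0.125 -0.845]
 [-0.    -0.989 -0.146]]
```

View pics/c13.png

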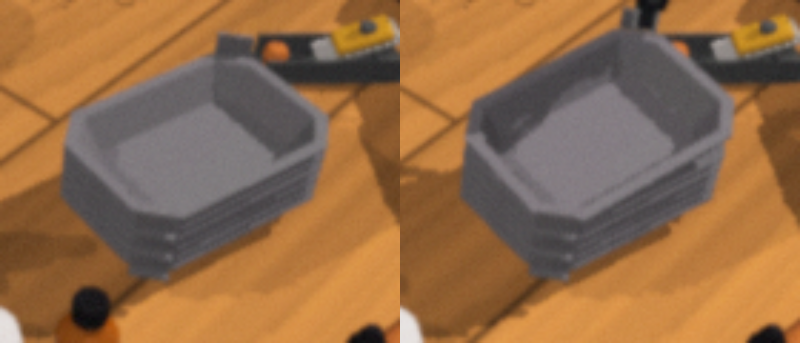

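The picture shows the tab corner well up, the heel corner down and the pile unmoved. Next is the straight lift.

Call:
{"api": "drive_tool", "payload": {
  "deltas": [
    {"offset":[0,-2,-0.3],"delta_rot":[0,0,0],"hand":-1},
    {"offset":[0,-2,-0.3],"delta_rot":[0,0,0],"hand":-1},
    {"offset":[0,-2,-0.3],"delta_rot":[0,0,0],"hand":-1},
    {"offset":[0,-2,-0.3],"delta_rot":[0,0,0],"hand":-1},
    {"offset":[0,-2,-0.3],"delta_rot":[0,0,0],"hand":-1},
    {"offset":[0,-3,-0.4],"delta_rot":[0,0,0],"hand":-1}
  ]
}}

```text
time_s: 24.0
tcp_pos: [0.537, 0.3379, 0.1599]
ee_rot: [-0.579, 2.064, -1.782]
ft_force: [0.4, 0.1, -1.4]
gripper_width: 0.0025
```

Call:
{"api": "drive_tool", "payload": {
  "deltas": [
    {"offset":[0,-4,-0.6],"delta_rot":[0,0,0],"hand":-1},
    {"offset":[0,-5,-0.7],"delta_rot":[0,0,0],"hand":-1},
    {"offset":[0,-8,-1.2],"delta_rot":[0,0,0],"hand":-1},
    {"offset":[0,-8,-1.2],"delta_rot":[0,0,0],"hand":-1},
    {"offset":[0,-10,-1.5],"delta_rot":[0,0,0],"hand":-1},
    {"offset":[0,-10,-1.5],"delta_rot":[0,0,0],"hand":-1},
    {"offset":[0,-15,-2.2],"delta_rot":[0,0,0],"hand":-1},
    {"offset":[0,-20,-3],"delta_rot":[0,0,0],"hand":-1},
    {"offset":[0,-20,-3],"delta_rot":[0,0,0],"hand":-1},
    {"offset":[0,-15,-2.2],"delta_rot":[0,0,0],"hand":-1},
    {"offset":[0,-7,-1],"delta_rot":[0,0,0],"hand":-1},
    {"offset":[0,0,0],"delta_rot":[0,0,0],"hand":-1}
  ]
}}

```text
time_s: 25.2
tcp_pos: [0.5379, 0.3384, 0.2853]
ee_rot: [-0.576, 2.063, -1.78]
ft_force: [1.1, -0.2, -1.8]
gripper_width: 0.0025
```

```bash
python3 - <<'E'
from h import *
plan([.53,.34,.15])
for n,f in(('scene','s14'),('top','t14'),('wrist','w14')): snap(n,f)
# stack rim unchanged? compare scene lower pile region with before
a=cv2.imread('pics/scene0.png').astype(int);b=cv2.imread('pics/s14.png').astype(int)
r=np.s_[165:208,336:420];print(np.abs(a-b)[r].mean())
E
```

```text
t 25.2 tcp [0.5379 0.3384 0.2853] yaw -58.7 w 0.0025 F [ 1.1 -0.2 -1.8] j [0.45 0.17 1.65 0.15 1.33 1.43]
 offset [  6.3 134.6  14.3]
6.662236987818384
```

Call:
{"api": "drive_tool", "payload": {
  "deltas": [
    {"offset":[0,0,0],"delta_rot":[1,0,0],"hand":-1},
    {"offset":[0,0,0],"delta_rot":[2,0,0],"hand":-1},
    {"offset":[0,0,0],"delta_rot":[2,0,0],"hand":-1},
    {"offset":[0,0,0],"delta_rot":[2,0,0],"hand":-1},
    {"offset":[0,0,0],"delta_rot":[1.4,0,0],"hand":-1},
    {"offset":[0,0,0],"delta_rot":[0,-2,0],"hand":-1},
    {"offset":[0,0,0],"delta_rot":[0,-4,0],"hand":-1},
    {"offset":[0,0,0],"delta_rot":[0,-4,0],"hand":-1},
    {"offset":[0,0,0],"delta_rot":[0,-4,0],"hand":-1},
    {"offset":[0,0,0],"delta_rot":[0,-4,0],"hand":-1},
    {"offset":[0,0,0],"delta_rot":[0,-4,0],"hand":-1},
    {"offset":[0,0,0],"delta_rot":[0,-1.6,0],"hand":-1},
    {"offset":[0,0,0],"delta_rot":[0,0,0],"hand":-1},
    {"offset":[0,0,0],"delta_rot":[0,0,0],"hand":-1}
  ]
}}

```text
time_s: 26.75
tcp_pos: [0.5371, 0.3381, 0.2831]
ee_rot: [-0.854, 1.645, -1.645]
ft_force: [0.1, -0.0, -1.9]
gripper_width: 0.0025
```

```bash
python3 - <<'E'
from h import *
plan([.455,-.157,.27]);print(R.from_rotvec(ctrl.state()['ee_rot']).as_matrix().round(3))
E
```

```text
t 26.75 tcp [0.5371 0.3381 0.2831] yaw -35.1 w 0.0025 F [ 0.1 -0.  -1.9] j [ 0.52  0.17  1.65 -0.    1.32  1.14]
 offset [452.1  13.3 217.8]
[[-0.576 -0.     0.818]
 [-0.818 -0.    -0.576]
 [ 0.001 -1.    -0.   ]]
```

Call:
{"api": "drive_tool", "payload": {
  "deltas": [
    {"offset":[9,0,4.3],"delta_rot":[0,0,0],"hand":-1},
    {"offset":[18,0,8.6],"delta_rot":[0,0,0],"hand":-1},
    {"offset":[27,1,13],"delta_rot":[0,0,0],"hand":-1},
    {"offset":[30,1,14.5],"delta_rot":[0,0,0],"hand":-1},
    {"offset":[30,1,14.5],"delta_rot":[0,0,0],"hand":-1},
    {"offset":[30,1,14.5],"delta_rot":[0,0,0],"hand":-1},
    {"offset":[30,1,14.5],"delta_rot":[0,0,0],"hand":-1},
    {"offset":[30,1,14.5],"delta_rot":[0,0,0],"hand":-1},
    {"offset":[30,1,14.5],"delta_rot":[0,0,0],"hand":-1},
    {"offset":[30,1,14.5],"delta_rot":[0,0,0],"hand":-1},
    {"offset":[30,1,14.5],"delta_rot":[0,0,0],"hand":-1},
    {"offset":[30,1,14.5],"delta_rot":[0,0,0],"hand":-1},
    {"offset":[30,1,14.5],"delta_rot":[0,0,0],"hand":-1},
    {"offset":[30,1,14.5],"delta_rot":[0,0,0],"hand":-1},
    {"offset":[28,1,13],"delta_rot":[0,0,0],"hand":-1},
    {"offset":[20,0,9.5],"delta_rot":[0,0,0],"hand":-1},
    {"offset":[13,0,6],"delta_rot":[0,0,0],"hand":-1},
    {"offset":[7,0,3],"delta_rot":[0,0,0],"hand":-1},
    {"offset":[0,0,0],"delta_rot":[0,0,0],"hand":-1},
    {"offset":[0,0,0],"delta_rot":[0,0,0],"hand":-1}
  ]
}}

```text
time_s: 28.75
tcp_pos: [0.4549, -0.1559, 0.2704]
ee_rot: [-0.854, 1.645, -1.644]
ft_force: [0.3, -0.5, -1.4]
gripper_width: 0.0026
```

```bash
python3 - <<'E'
from h import *
plan([.455,-.157,.222])
for n,f in(('scene','s15'),('top','t15'),('wrist','w15')): snap(n,f)
for n,h in(('t15',.287-.037+.017-.0),('w15',.267)):
    s=ctrl.state();h=s['tcp_pos'][2]-.02
    im=cv2.imread(f'pics/{n}.png');hv=cv2.cvtColor(im,cv2.COLOR_BGR2HSV)
    m=((hv[...,1]<50)&(hv[...,2]>60)).astype(np.uint8);m=cv2.morphologyEx(m,cv2.MORPH_OPEN,np.ones((5,5)))
    k,l,st,ce=cv2.connectedComponentsWithStats(m)
    for i in range(1,k):
        if st[i,4]>2500:
            cn=max(cv2.findContours((l==i).astype(np.uint8),0,2)[0],key=cv2.contourArea)
            pts=np.array([onz(n,*p[0],h)[:2] for p in cn],np.float32);print(n,st[i],cv2.minAreaRect(pts*1000))
# pile in top view
E
```

```text
t 28.75 tcp [ 0.4549 -0.1559  0.2704] yaw -35.1 w 0.0026 F [ 0.3 -0.5 -1.4] j [-0.38 -0.12  1.98  0.    1.29  0.23]
 offset [ 0.8 48.4  0.7]
t15 [   0    0  106  130 7748] ((897.71533203125, 647.3651733398438), (335.4332580566406, 261.0840759277344), 4.9966721534729)
t15 [ 206    0   62   64 3102] ((957.773193359375, 196.8736114501953), (151.23837280273438, 162.98362731933594), 88.63926696777344)
t15 [  262     0   378   187 25241] ((832.4346313476562, -307.7113037109375), (885.4716186523438, 448.9025573730469), 84.66258239746094)
t15 [   0  124   57  276 7245] ((416.36968994140625, 711.4291381835938), (135.72674560546875, 633.7847290039062), 85.90062713623047)
t15 [ 372  165  101   65 3054] ((553.0022583007812, -235.46945190429688), (119.27427673339844, 224.36557006835938), 11.532733917236328)
t15 [ 192  167   86   66 4340] ((545.2689208984375, 190.89834594726562), (191.43276977539062, 133.25379943847656), 77.66901397705078)
t15 [ 512  207  128   97 7938] ((414.1294860839844, -583.927978515625), (181.0092010498047, 301.4096374511719), 6.668527603149414)
w15 [ 291    0   62   53 2752] ((520.9920043945312, -68.01091003417969), (19.33625030517578, 25.387939453125), 55.052642822265625)
w15 [  84   51   90   87 3345] ((435.11517333984375, -41.42964553833008), (17.40787696838379, 39.174827575683594), 7.971965312957764)
w15 [  318    90   322   310 67255] ((556.4210205078125, -226.164306640625), (143.18826293945312, 224.51278686523438), 28.019451141357422)
```

```bash
python3 - <<'E'
from h import *
s=ctrl.state();zr=s['tcp_pos'][2]-.020
ctr=np.array([.537,-.240]);a=np.radians(9.9);X=np.array([np.cos(a),np.sin(a)]);Y=np.array([-X[1],X[0]])
V=[(78,-80),(48,-110),(-48,-110),(-78,-80),(-48,110),(48,110),(78,80)]
for n in('t15','s15'):
    im=cv2.imread(f'pics/{n}.png');hv=cv2.cvtColor(im,cv2.COLOR_BGR2HSV)
    m=((hv[...,1]<60)&(hv[...,2]>50)).astype(np.uint8);m=cv2.morphologyEx(m,cv2.MORPH_OPEN,np.ones((5,5)))
    l=cv2.connectedComponentsWithStats(m)[1];u,v=proj(n,[*(ctr+.03*X-.03*Y),zr-.03]).astype(int);i=l[v,u]
    cn=max(cv2.findContours((l==i).astype(np.uint8),0,2)[0],key=cv2.contourArea)
    print(n,i,'poly',cv2.approxPolyDP(cn,3,True)[:,0].tolist())
    for x,y in V: print('  pred',(x,y),proj(n,[*(ctr+x/1e3*X+y/1e3*Y),zr]).round(0))
# pile: original vs now rim edges in top
im=cv2.imread('pics/t15.png')
E
```

```text
t15 9 poly [[465, 174], [452, 165], [382, 176], [372, 190], [376, 217], [371, 246], [389, 251], [390, 242], [378, 234], [391, 207], [396, 184], [458, 210], [473, 211]]
  pred (78, -80) [449. 162.]
  pred (48, -110) [465. 172.]
  pred (-48, -110) [474. 213.]
  pred (-78, -80) [464. 229.]
  pred (-48, 110) [378. 230.]
  pred (48, 110) [370. 189.]
  pred (78, 80) [380. 174.]
s15 26 poly [[276, 161], [266, 159], [248, 172], [230, 163], [220, 164], [217, 156], [211, 155], [211, 166], [141, 221], [139, 242], [182, 272], [211, 267], [275, 201], [272, 184], [264, 178], [277, 167]]
  pred (78, -80) [214. 264.]
  pred (48, -110) [185. 269.]
  pred (-48, -110) [140. 240.]
  pred (-78, -80) [142. 219.]
  pred (-48, 110) [234. 161.]
  pred (48, 110) [275. 181.]
  pred (78, 80) [279. 198.]
```

Call:
{"api": "drive_tool", "payload": {
  "deltas": [
    {"offset":[0,4,0],"delta_rot":[0,0,0],"hand":-1},
    {"offset":[0,8,0],"delta_rot":[0,0,0],"hand":-1},
    {"offset":[0,10,0],"delta_rot":[0,0,0],"hand":-1},
    {"offset":[0,10,0],"delta_rot":[0,0,0],"hand":-1},
    {"offset":[0,8,0],"delta_rot":[0,0,0],"hand":-1},
    {"offset":[0,4,0],"delta_rot":[0,0,0],"hand":-1},
    {"offset":[0,0,0],"delta_rot":[0,0,0],"hand":-1},
    {"offset":[0,0,0],"delta_rot":[0,0,0],"hand":-1},
    {"offset":[0,0,0],"delta_rot":[0,0,0],"hand":-1},
    {"offset":[0,0,0],"delta_rot":[0,0,0],"hand":-1}
  ]
}}

```text
time_s: 29.9
tcp_pos: [0.4553, -0.1566, 0.227]
ee_rot: [-0.854, 1.643, -1.645]
ft_force: [-0.1, -0.6, -2.2]
gripper_width: 0.0022
```

```bash
python3 - <<'E'
from h import *
plan([.455,-.157,.226]);snap('top','t16');snap('scene','s16')
for n,h in(('top0',.094),('t16',.082)):
    im=cv2.imread(f'pics/{n}.png');hv=cv2.cvtColor(im,cv2.COLOR_BGR2HSV)
    m=((hv[...,1]<50)&(hv[...,2]>60)).astype(np.uint8);m=cv2.morphologyEx(m,cv2.MORPH_OPEN,np.ones((5,5)))
    l=cv2.connectedComponentsWithStats(m)[1];i=l[200,235]
    cn=max(cv2.findContours((l==i).astype(np.uint8),0,2)[0],key=cv2.contourArea)
    print(n,cv2.minAreaRect(np.array([onz(n,*p[0],h)[:2] for p in cn],np.float32)*1000))
s=ctrl.state();zr=s['tcp_pos'][2]-.020
ctr=np.array([.537,-.240]);a=np.radians(9.9);X=np.array([np.cos(a),np.sin(a)]);Y=np.array([-X[1],X[0]])
n='s16';im=cv2.imread('pics/s16.png');hv=cv2.cvtColor(im,cv2.COLOR_BGR2HSV)
m=((hv[...,1]<60)&(hv[...,2]>50)).astype(np.uint8);m=cv2.morphologyEx(m,cv2.MORPH_OPEN,np.ones((5,5)))
l=cv2.connectedComponentsWithStats(m)[1];u,v=proj(n,[*(ctr+.03*X-.03*Y),zr-.03]).astype(int)
cn=max(cv2.findContours((l==l[v,u]).astype(np.uint8),0,2)[0],key=cv2.contourArea);print(cv2.approxPolyDP(cn,3,True)[:,0].tolist())
for x,y in((78,-80),(48,-110),(-48,-110),(48,110)): print(proj(n,[*(ctr+x/1e3*X+y/1e3*Y),zr]).round(0))
# bottles & tin by colour in scene: tin unchanged?
A=cv2.imread('pics/scene0.png').astype(int);B=im.astype(int)
print('tin diff',np.abs(A-B)[215:246,292:326].mean(), 'pink diff',np.abs(A-B)[192:222,250:276].mean())
E
```

```text
t 29.9 tcp [ 0.4553 -0.1566  0.227 ] yaw -35.1 w 0.0022 F [-0.1 -0.6 -2.2] j [-0.38 -0.09  2.03 -0.    1.2   0.23]
 offset [ 0.5  1.  -0.1]
top0 ((568.0443115234375, 228.8411102294922), (227.527587890625, 157.88824462890625), 76.40665435791016)
t16 ((568.9080200195312, 229.47364807128906), (227.11988830566406, 157.5342254638672), 77.74418640136719)
[[272, 199], [234, 180], [222, 181], [220, 172], [216, 172], [219, 182], [210, 185], [149, 237], [147, 259], [187, 286], [209, 287], [229, 271], [276, 218]]
[219. 280.]
[191. 285.]
[148. 256.]
[276. 198.]
tin diff 9.251106894370652 pink diff 37.254273504273506
```

```bash
python3 - <<'E'
from h import *
for n in('top0','t16'):
    im=cv2.imread(f'pics/{n}.png');hv=cv2.cvtColor(im,cv2.COLOR_BGR2HSV)
    m=((hv[...,1]<60)&(hv[...,2]>130)).astype(np.uint8);m[:190]=0;m[225:]=0;m[:,:305]=0;m[:,350:]=0
    M=cv2.moments(m,True);print(n,M['m00'],onz(n,M['m10']/M['m00'],M['m01']/M['m00'],.03)[:2].round(4))
print(ctrl.sign_off())
E
```

```text
top0 456.0 [ 0.5534 -0.0252]
t16 454.0 [ 0.5533 -0.0251]
the job is handed in; nothing more can be done
None
```

The kit is made up and I handed the job in at about 30 s, with the arm still holding the tray over the crate. `sign_off` gives no verdict, so everything below comes from my own measurements.

- **Bottles:** I gripped both amber bottles by the cap and released them one in each empty cell. The wrist camera then showed the six caps in a regular 64 mm grid. I last looked at the caps before bringing the tray over; after that it covered them.
- **Peel:** I hinged the tray up by its tab, about 33 mm and 8°. The scene picture showed the opposite corner still down, and the pull stayed under 4 N at the readings I took. The pile measures within 1 mm and 1.3° of where it started.
- **Tray at hand-in:**
  - Its centre is about 2–3 mm from the crate's, about 190 mm up, with its underside roughly 60 mm above the caps.
  - It is lined up with the crate's long side to a degree or two, and the grip held with the force steady at the tray's weight.
- **Wax tin:** it measures within 0.2 mm of its start.

**Disagreements and small misses:**
- Camera estimates of the crate cells differed by 2–5 mm between views, so I used a compromise. The first tab estimate was about 10 mm off, and I corrected it from a close wrist picture.
- The tray's low corner appeared 2–7 pixels lower than for a perfectly level tray. That suggests a sag of very roughly 0.03 rad, under the 0.2 limit.
- One early move call was refused because I left out the rotation field. Nothing moved.

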